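# Steady a rocking marking press and tag it fit for use

### The arm

A 6-joint arm with a two-finger parallel gripper is mounted at the origin on the work surface. World frame = base frame: x ahead of the robot, y to its left, z up, the work surface at z = 0. Lengths are in mm, angles in degrees, forces in N, time in s.
With the tool pointing down it reaches from about 350 to 850 mm from the base axis. Payload 8.1 kg.
Tool frame: the origin (TCP) lies midway between the tips of the shut fingers; the grasp point (between the pads) lies 19 mm behind it; z points along the fingers, y is the line along which they close (so a half turn about z gives the same grasp; the last joint's range is limited). The gripper opens to 85 mm and grips with 20 to 120 N. Pads are 22 mm wide; open, the fingers measure 114 mm over their backs; the gripper's body (76 mm by 85 mm) begins 54 mm behind the grasp point. The pads swing forward as they close: fully open they stand 13 mm farther back than shut.
Start: joints at [-70.096, 7.471, 85.268, -0, 87.261, -4.893], TCP at [251.668, -544.673, 231.292] pointing down, gripper open.
Joint ranges: [-169.43, 169.43], [-51.17, 129.36], [1.28, 143.12], [-76.62, 256.62], [0, 156.53], [-152.29, 152.29]. Speed limits (degrees/s): [136.94, 136.94, 159.86, 180, 180, 180].

### API

Orientations are given as [roll, pitch, yaw] about the fixed x, y, z axes, in that order (R = Rz(yaw) Ry(pitch) Rx(roll)).
In Python, from bench import sense, snapshot, camera_params, hand_in, masks_of, pinpoint gives the robot as it stands.
- The arm moves only by the tool step_arm, never from a script. Its argument "targets" is a list of rows, each an object with "angular": the turn, a rotation vector about the tool's x, y, z scaled (see below), a list of three; "dp": the shift along the tool's x, y, z scaled (see below), a list of three; "fingers": the closure, from 0 (fully open) to 1 (shut). A call has exactly 8 rows; each row is the pose to reach, as a shift and turn from the pose commanded when the call began, along the tool's axes at that moment, turning the shorter way round; what a row does not reach only later rows make up. The controller multiplies each number of a shift by 0.2 m and each number of a turn by 180 degrees. A row lasts 1/8 s, in which the tool goes at most 62.5 mm and 10.7 degrees, less where a joint would pass 70% of its speed; a pose out of reach is approached as far as the arm can. A call with a number of a shift or a turn outside -1 to 1 is refused whole. A call with a gripper value outside its range is refused whole. The fingers move at their own pace and stop on an object; "newtons" is the grip in N (left out, the last holds). Time passes only in rows, so rows that repeat a pose let the fingers close, or fill a call up. It gives the time, the measured TCP pose, the force, the opening and the grip force at its end, in the units of the state.
- sense(): the state, without advancing time (a new reading comes with each control period).
- snapshot(name): name is "side" or "top"; returns the picture (400x640x3 uint8, blue, green, red); there is no depth.
- camera_params(name): a dict with "vfov" (degrees; the focal length in pixels is half the picture's height over the tangent of half this angle, whatever the lens; pixels are square), "cx", "cy" (the principal point, pixels), "D" ([k1, k2, p1, p2, k3] as OpenCV has them; the pictures are not rectified), "R" (3x3) and "t" (3): a world point X has camera coordinates R X + t. Camera axes: x right, y down, z forward; pixel columns grow to the right and rows downward; lengths in mm; the calibration is good to about 2 mm. A picture is of the moment at which its call begins. camera_params takes no time and is no camera call.
- hand_in(): hands the job in; it is judged then, once.
Trained networks look in the newest picture that a camera, given by its name, has taken for a name from the list of things; names that differ only in an ending like _2 or _b are one class to them, and where a whole thing is asked for, a point or a joint stands for the part that bears it (a point fixed in the world has none). Each returns a list of dicts, best first, with "conf" (0 to 1); they miss things now and then, are a little off and sometimes report something else, mostly with a low value. They report only what shows in the picture. A call takes as long as a camera call. They do not tell look-alikes from the thing itself.
- masks_of(camera, label): "pixels" (400x640 bool, what is visible of it) and "at" ([column, row] in pixels, amid what is visible of it).
- pinpoint(camera, label): "at" ([column, row] in pixels: a listed point, or the origin of a listed thing).
The state is a dict: "time": time; "joint_pos": joint angles; "qd": joint speeds; "joint_efforts": joint torques, N m; "tool_pos": TCP position; "tcp_rot": TCP orientation; "ft_force": force on the tool from outside, world axes, zero at the start; "wrist_torque": the same for the moment, N m; "finger_gap": finger opening in mm; "grip_force": force on a finger pad.
Only numpy, scipy, OpenCV 4.12 (cv2) and the standard library are available. Lean on these libraries where they do the work, as an engineer would, in place of code of your own. Each camera call takes 0.05 s, during which the arm holds its last target. There are 200 camera calls.

### The job

The marking press rocks because its front-left foot has crept up: turn that foot's black knob clockwise until the press stands firmly on all four feet without rocking, then swing the red-tipped lock lever under the knob clockwise to tight so the foot stays there. When that is done, take the green tag out of the slotted block and hang it by its hole on the peg on the press's right side; do not shove the press out of place, and leave the other tags and everything else on the bench where they are.

Things in the scene. Friction and masses are not known exactly. Their poses are not given: they have to be found in the camera images.
- press: Cream marking press, about 8 kg, loose on four feet at x, y = +-100, +-140 mm; 330 mm wide over its lugs. Origin: bench level amid the feet; x to its back, y to its left. Bed 250 x 190 mm, up to 60 mm high; head x -88..115, y -65..65 mm, 270 mm high. Heavier at the back: with the front-left foot up it sits on the other three (fixed) feet, and that corner dips when pressed with over about 7 N.
- foot_knob (a joint): Turn of the front-left foot's knob, rad, growing clockwise seen from above, which screws foot and knob down 8 mm a turn. At 0 all four feet are equally long; starts at -5.2 to -3. The rubber pads give, so the foot starts to bear at about -2; past about +2 the press is jacked up, the front-right foot goes slack and it rocks again. Needs up to 0.3 N m; stays where it is left.
- knob_center (a point): Centre of the black fluted knob of the front-left foot: upright cylinder of 44 mm diameter and 32 mm height (16 mm above and below this point), on the foot's axis. Beneath it there is about 10 mm or more of bare stem above the lever.
- lock_lever (a joint): Turn of the lock lever about the same foot's vertical axis, rad: 0 to 0.25 loose at the start (pointing to the front of the press, away from its back), 1.25 its stop. It counts as tight beyond 1.0. Grows clockwise as seen from above. Takes about 0.12 N m; stays where it is left.
- lever_ball (a point): Centre of the 20 mm red ball at the lever's end, 95 mm from the foot's axis, about 57 mm above the bench. The lever's steel arm is 11 mm wide, 8 mm thick, 52 to 60 mm above the bench; the lug below it reaches 24 mm from the axis and 48 mm high.
- lever_pivot (a point): Point on the foot's axis at the height of the lever.
- pad_fl: Rubber pad of the front-left, adjustable foot, 36 mm diameter; origin at the centre of its underside.
- pad_fr: Rubber pad of the front-right foot, as above.
- pad_rr: Rubber pad of the back-right foot, as above.
- pad_rl: Rubber pad of the back-left foot, as above.
- peg_root (a point): Where the peg leaves the right cheek of the press's head. The peg is a straight steel pin, 9 mm thick and 62 mm long, pointing to the right of the press (its -y) and rising 12 degrees towards its free end.
- peg_mid (a point): Middle of the peg, on its axis, about 258 mm above the bench.
- peg_tip (a point): Free end of the peg, on its axis (the pin is rounded 4.5 mm beyond it).
- green_center (a point): Centre of the green tag: stiff plate 64 mm wide (y), 140 mm high (z), 8 mm thick (x is square to its faces), about 70 g. It stands upright in a slot of the block, its lower edge 8 mm above the bench.
- green_hole (a point): Centre of the green tag's round hanging hole, 24 mm diameter through its thickness, 52 mm below its top edge. Axes as the tag.
- green_grip (a point): Point in the green tag 14 mm below its top edge, where it can be gripped across its thickness clear of the hole. Axes as the tag.
- red_center (a point): Centre of the red tag, same shape as the green, in another slot of the block.
- yellow_center (a point): Centre of the yellow tag, same shape, in another slot.
- tag_block: Wooden block, 170 mm (x) by 90 mm (y), 48 mm high, fixed, with three slots 10 mm wide across it, 55 mm apart along x and 40 mm deep, each holding one tag. Origin: centre of its underside.
- wood_tray: Open wooden tray 150 x 200 x 50 mm, stays where it is.
- oil_bottle: Metal oil bottle 52 mm diameter, 100 mm high, stays where it is.
- driver: Screwdriver with a yellow handle, lying on the bench, stays where it is.
- die_block: Brass block 50 x 70 x 25 mm, stays where it is.
- foil_roll: Copper-coloured roll 70 mm diameter, 50 mm high, stays where it is.
Things that resemble listed ones, but are neither listed nor needed, are in the scene too. Of the things like the part that bears green_center, leave any that is purple; of the rest the larger one is meant.

How it is judged (in metres and radians):
On the way, in this order (a step that is already met when the one before it is completed fails the run):
1. the press stands on all four feet (contact force between each of pad_fl, pad_fr, pad_rr, pad_rl and anything else above 2 N), for 0.3 s.
2. the lock lever is tight (value of joint lock_lever above 1 rad), for 0.2 s.
3. the green tag is out of its slot (height (world z) of green_center above 0.12 m), for 0.1 s.
At the end, for the whole second after the job is handed in: Every one of the four pads carries more than 2 N and the press stands still and level within 0.02 rad; the lock lever reads above 1.0 rad; the green tag hangs upright (within 0.35 rad) and at rest with the peg through its hole (all of step 1 and angle between press's own z axis and vertical below 0.02 rad and linear speed of press below 0.02 m/s and value of joint lock_lever above 1 rad and y of green_hole in the frame of peg_mid between -0.034 and 0.034 m and x of green_hole in the frame of peg_mid between -0.012 and 0.012 m and z of green_hole in the frame of peg_mid between -0.024 and 0.006 m and angle between green_hole's own z axis and vertical below 0.35 rad and angular speed of tag_green below 0.6 rad/s); the robot touches nothing.
It fails at once if the press is shoved more than 25 mm (distance of press from where it was at the start of the episode above 0.025 m).
It fails at once if another tag is pulled or knocked out of place (distance of any of red_center, yellow_center from where it was at the start of the episode above 0.025 m).
It fails at once if a bystander is moved more than 30 mm (distance of any of wood_tray, oil_bottle, driver, die_block, foil_roll from where it was at the start of the episode above 0.03 m).
It also fails if it takes over 72 s, if anything falls off the work surface, if the arm or the gripper's body presses on something with over 40 N, if the wrist force passes 120 N, or if a joint passes its speed limit or range.

## Working session

There is one attempt and no reset: what is moved stays moved. The work goes in short steps, Python scripts to look and compute and a tool call to move; the robot and the scene stay as the last step left them, time stands still between calls to the robot, and variables do not carry over. Pictures are saved under pics/ and viewed, at most 12 in all, crops included, and the job is handed in when it is done.

Besides the shell and the picture viewer there is one more tool, called after "Request:" by a JSON object that holds its "fn" and its "kwargs". step_arm: Moves the arm, as the interface text tells. Its arguments: {"type":"object","properties":{"targets":{"type":"array","items":{"type":"object","properties":{"angular":{"type":"array","items":{"type":"number","minimum":-1,"maximum":1}},"dp":{"type":"array","items":{"type":"number","minimum":-1,"maximum":1}},"fingers":{"type":"number"}}}},"newtons":{"type":"number"}},"required":["targets"]}

```bash
mkdir -p pics; cat > h.py <<'E'
import numpy as np, cv2
from bench import *
from scipy.spatial.transform import Rotation as Ro
from scipy.optimize import least_squares
def cam(n):
    p=camera_params(n); f=200/np.tan(np.radians(p['vfov'])/2)
    K=np.array([[f,0,p['cx']],[0,f,p['cy']],[0,0,1.]])
    return K,np.array(p['D'],float),np.array(p['R'],float),np.array(p['t'],float)
def ray(n,px):
    K,D,R,t=cam(n); u=cv2.undistortPoints(np.array([[px]],float),K,D)[0,0]
    d=R.T@np.array([u[0],u[1],1]); return -R.T@t, d/np.linalg.norm(d)
def atz(n,px,z):
    o,d=ray(n,px); return o+d*(z-o[2])/d[2]
def tri(a,b):
    o1,d1=ray('side',a); o2,d2=ray('top',b)
    s=np.linalg.lstsq(np.c_[d1,-d2],o2-o1,rcond=None)[0]
    p,q=o1+s[0]*d1,o2+s[1]*d2; return (p+q)/2,np.linalg.norm(p-q)
def proj(n,X):
    K,D,R,t=cam(n); return cv2.projectPoints(np.atleast_2d(np.array(X,float)),cv2.Rodrigues(R)[0],t,K,D)[0][:,0]
E
python3 - <<'E'
from h import *
np.set_printoptions(precision=1,suppress=True)
for n in('side','top'): cv2.imwrite(f'pics/{n}0.png',snapshot(n)); K,D,R,t=cam(n); print(n,-R.T@t,R[2])
L=['knob_center','lever_ball','lever_pivot','peg_root','peg_mid','peg_tip','green_center','green_hole','green_grip','red_center','yellow_center','tag_block','press']
for l in L:
    r={n:[(np.round(x['at'],1),round(x['conf'],2)) for x in pinpoint(n,l)] for n in('side','top')}
    print(l,r)
    for a in r['side'][:3]:
        for b in r['top'][:3]:
            X,e=tri(a[0],b[0])
            if e<20: print('    ',X,round(e,1))
s=sense();print(s['time'],s['tool_pos'],s['tcp_rot'],s['finger_gap'])
E
```

```text
side [ -49.9  739.2 1087.6] [ 0.5 -0.6 -0.7]
top [ 469.7   -7.  1366.9] [ 0.1  0.  -1. ]
knob_center {'side': [(array([294.9, 264.7]), 0.72), (array([386.1, 165.1]), 0.58), (array([386.3, 162.1]), 0.34)], 'top': [(array([254.6, 225.2]), 0.79)]}
     [494.6 186.6  84. ] 7.9
lever_ball {'side': [(array([307.6, 300.8]), 0.77)], 'top': [(array([248.1, 253. ]), 0.51)]}
     [413.6 219.   29.9] 17.1
lever_pivot {'side': [(array([298.2, 271.2]), 0.48), (array([316.6, 163.1]), 0.35)], 'top': [(array([253.9, 225.4]), 0.5)]}
     [489.7 188.2  62.8] 4.1
     [481.3 133.7 412.7] 10.3
peg_root {'side': [(array([319. , 163.6]), 0.95)], 'top': [(array([322.9, 181.2]), 0.66)]}
     [599.3 -20.4 247.6] 0.0
peg_mid {'side': [(array([323.1, 156.4]), 0.59)], 'top': [(array([335.7, 178.1]), 0.73)]}
     [608.6 -52.4 248.4] 5.2
peg_tip {'side': [(array([330.5, 151.8]), 0.55), (array([386.6, 159.6]), 0.44)], 'top': [(array([344. , 177.4]), 0.63)]}
     [606.3 -76.  252.8] 2.3
green_center {'side': [(array([416.1, 157.3]), 0.75), (array([379.4, 151.8]), 0.61), (array([390. , 164.4]), 0.58)], 'top': [(array
[... 853 characters left out ...]
.2   86.6] 8.5
     [ 558.9 -325.6  127. ] 4.2
red_center {'side': [(array([406.9, 172.5]), 0.52), (array([389.1, 248.7]), 0.33)], 'top': [(array([427.9, 221.1]), 0.67)]}
     [ 490.  -333.8   77.1] 4.9
yellow_center {'side': [(array([416.4, 174.1]), 0.59)], 'top': [(array([427.1, 237.7]), 0.47), (array([251.8, 223.6]), 0.41), (array([342.8, 178.9]), 0.31), (array([253.2, 227.5]), 0.16)]}
     [ 444.7 -320.1  105.8] 3.1
tag_block {'side': [(array([398.4, 187.1]), 0.55)], 'top': [(array([420.5, 219.7]), 0.97)]}
     [ 500.5 -324.3   11.4] 5.7
press {'side': [(array([300., 239.]), 0.59), (array([357.6, 230.4]), 0.58)], 'top': []}
1.4 [ 251.7 -544.7  231.3] [180.    0.   24.8] 85.82195722027606
```

View pics/side0.png

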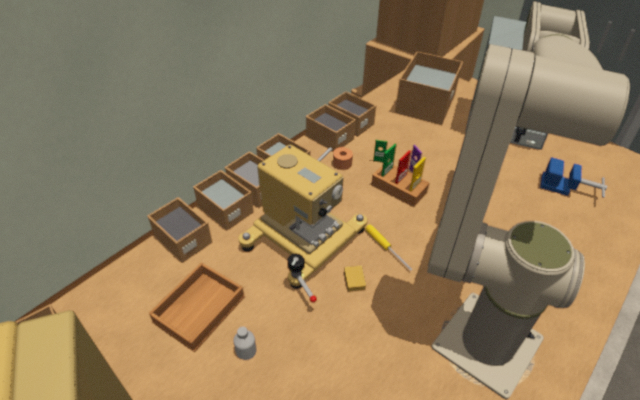

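View pics/top0.png

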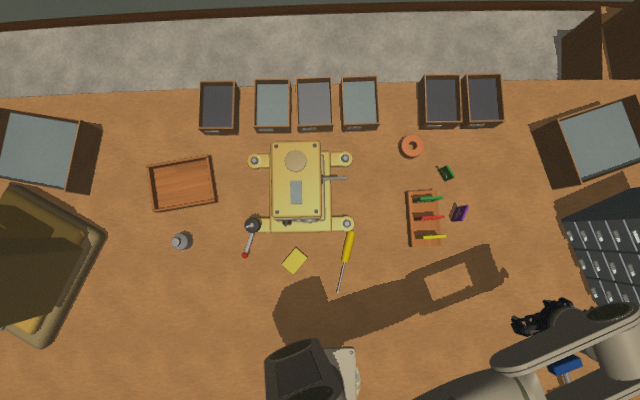

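The green candidates in the top picture are (428,199) in the block slot, (446,173) a small loose green one, and (460,213) purple. The one in the slot is the larger green tag, so it should be the one meant. I'll confirm with an enlarged crop, with the networks' points overlaid.

```bash
python3 - <<'E'
from h import *
np.set_printoptions(precision=1,suppress=True)
S=cv2.imread('pics/side0.png');T=cv2.imread('pics/top0.png')
def c(I,x,y,w,h): return cv2.resize(I[y:y+h,x:x+w],(400,300),interpolation=cv2.INTER_CUBIC)
m=np.vstack([np.hstack([c(T,400,160,80,60+0),c(S,360,132,80,60)]),np.hstack([c(T,220,205,80,60),c(S,270,245,80,60)])])
cv2.imwrite('pics/crop.png',m)
for l in ['pad_fl','pad_fr','pad_rr','pad_rl']:
    for n in('side','top'):
        print(l,n,[(np.round(x['at'],1),round(x['conf'],2),atz(n,x['at'],0)[:2]) for x in pinpoint(n,l)][:4])
for l in ['green_center','red_center','yellow_center','tag_block','knob_center','lever_ball']:
    for n in('side','top'):
        print(l,n,[(np.round(x['at'],1),x['pixels'].sum(),round(x['conf'],2)) for x in masks_of(n,l)][:5])
E
```

```text
pad_fl side [(array([294.9, 283.8]), 0.61, array([497.9, 191.4]))]
pad_fl top []
pad_fr side []
pad_fr top [(array([428.2, 220.3]), 0.37, array([ 495.9, -352.9]))]
pad_rr side []
pad_rr top [(array([254. , 223.6]), 0.69, array([498. , 198.5]))]
pad_rl side [(array([249.9, 245.6]), 0.44, array([693. , 180.6]))]
pad_rl top [(array([421. , 219.7]), 0.47, array([ 498.4, -330.2]))]
green_center side [(array([389.6, 158.3]), np.int64(296), 0.87), (array([381.1, 150.4]), np.int64(248), 0.7), (array([414.8, 153.8]), np.int64(213), 0.46), (array([245.1, 346.2]), np.int64(588), 0.2)]
green_center top [(array([443.9, 176.3]), np.int64(143), 0.72), (array([458. , 213.7]), np.int64(226), 0.72), (array([424.4, 198.8]), np.int64(132), 0.42), (array([183.1, 241.8]), np.int64(297), 0.35)]
red_center side [(array([403.5, 166. ]), np.int64(270), 0.64)]
red_center top [(array([346.3, 248.4]), np.int64(293), 0.73), (array([424.2, 219.4]), np.int64(67), 0.68)]
yellow_center side [(array([417.2, 173.4]), np.int64(277), 0.62), (array([198.9, 304.6]), np.int64(4708), 0.28)]
yellow_center top [(array([181. , 184.9]), np.int64(3097), 0.38)]
tag_block side [(array([396.1, 186.1]), np.int64(1103), 0.73)]
tag_block top [(array([419.8, 223. ]), np.int64(1509), 0.94)]
knob_center side [(array([295.3, 263.6]), np.int64(312), 0.49)]
knob_center top [(array([255.2, 223.8]), np.int64(233), 0.79), (array([182.1, 242.3]), np.int64(295), 0.2)]
lever_ball side [(array([300.7, 285.4]), np.int64(179), 0.48)]
lever_ball top [(array([248.5, 249.7]), np.int64(55), 0.59), (array([346.3, 245.5]), np.int64(220), 0.22)]
```

View pics/crop.png

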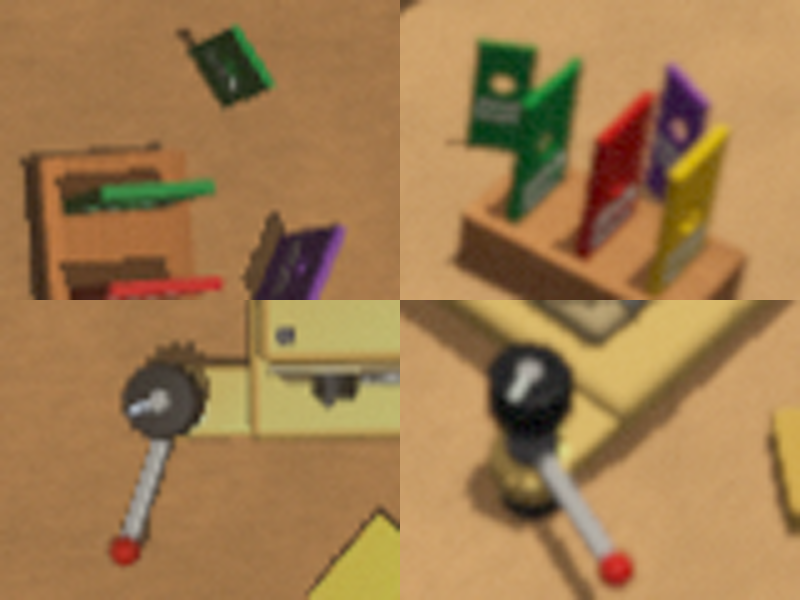

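The crop shows the full-size green tag standing in the block (top ~(431,198)). The other green one is loose and clearly smaller, so I leave it. The knob, with a pointer on top, is at top-view (252.4,225.2), and the ball is at (244.8,255.4).

```bash
python3 - <<'E'
from h import *
np.set_printoptions(precision=1,suppress=True)
t=lambda u,v,x,y:(x+(u+.5)/5-.5,y+(v+.5)/5-.5)
kt=t(162,101,220,205); bt=t(124,252,220,205); ks=t(530,375-300,270-80,245);ks=t(130,88,270,245); bs=t(216,268,270,245)
print('knob',tri(ks,kt),[atz('top',kt,z) for z in(85,100,105)])
print('ball',tri(bs,bt),atz('top',bt,57),atz('side',bs,57))
a,b=t(102,196,400,160),t(214,188,400,160)
print('green top ends top z148',atz('top',a,148),atz('top',b,148))
c,d=t(124,103,360,132),t(179,63,360,132)
print('side',atz('side',c,148),atz('side',d,148))
print('knob side z90',atz('side',ks,90))
# block corners from mask
for n,z in(('top',48),):
    snapshot(n)
    m=masks_of(n,'tag_block')[0]['pixels'].astype(np.uint8)
    r=cv2.minAreaRect(cv2.findNonZero(m)); print([atz(n,p,z)[:2] for p in cv2.boxPoints(r)])
# press front: feet in top
for p in [(254,160),(345,158.5),(347,224),(252.4,225.2)]: print(p,atz('top',p,50))
print(sense()['joint_pos'],cam('top')[0][0,0])
for n in('peg_root','peg_mid','peg_tip'):
    print(n,[ (np.round(x['at'],1),round(x['conf'],2)) for k in('side','top') for x in pinpoint(k,n)])
E
```

```text
knob (array([493.1, 189.9,  99.9]), np.float64(1.257103800129761)) [array([492.8, 191.8,  85. ]), array([492.6, 189.5, 100. ]), array([492.5, 188.7, 105. ])]
ball (array([403.1, 221.4,  56.6]), np.float64(2.2639671542468545)) [402.2 220.7  57. ] [403.9 222.2  57. ]
green top ends top z148 [ 554.3 -294.7  148. ] [ 557.3 -358.4  148. ]
side [ 559.2 -294.1  148. ] [ 556.9 -352.9  148. ]
knob side z90 [499.1 184.7  90. ]
[array([ 585.3, -268.5]), array([ 592.6, -368.2]), array([ 420.9, -377.8]), array([ 413.8, -278.9])]
(254, 160) [693.5 188.5  50. ]
(345, 158.5) [690.7 -92.5  50. ]
(347, 224) [489.5 -92.9  50. ]
(252.4, 225.2) [492.2 196.   50. ]
[-70.1   7.5  85.3  -0.   87.3  -4.9] 431.8036841550722
peg_root [(array([319. , 163.6]), 0.95), (array([320.2, 182.1]), 0.87)]
peg_mid [(array([323.1, 156.4]), 0.59), (array([334.3, 179.9]), 0.75), (array([295.2, 258.1]), 0.68)]
peg_tip [(array([330.5, 151.8]), 0.55), (array([386.6, 159.6]), 0.44), (array([344.4, 177.3]), 0.83)]
```

```bash
cat >> h.py <<'E'
def plan(p,yaw=None,rot=None):
    s=sense(); R=Ro.from_euler('xyz',s['tcp_rot'],degrees=True)
    G=Ro.from_euler('xyz',[180,0,yaw],degrees=True) if rot is None else rot
    d=R.inv().apply(np.array(p,float)-s['tool_pos']); w=(R.inv()*G).as_rotvec(degrees=True)
    print('t',round(s['time'],2),'pos',np.round(s['tool_pos'],1),'rpy',np.round(s['tcp_rot'],1),'q',np.round(s['joint_pos'],0))
    print('dp',np.round(d/200,4),'ang',np.round(w/180,4))
E
echo
```

Request:
{"fn": "step_arm", "kwargs": {"targets": [{"dp": [0.97, -0.97, 0], "angular": [0, 0, -0.46], "fingers": 0}, {"dp": [0.97, -0.97, 0], "angular": [0, 0, -0.46], "fingers": 0}, {"dp": [0.97, -0.97, 0], "angular": [0, 0, -0.46], "fingers": 0}, {"dp": [0.97, -0.97, 0], "angular": [0, 0, -0.46], "fingers": 0}, {"dp": [0.97, -0.97, 0], "angular": [0, 0, -0.46], "fingers": 0}, {"dp": [0.97, -0.97, 0], "angular": [0, 0, -0.46], "fingers": 0}, {"dp": [0.97, -0.97, 0], "angular": [0, 0, -0.46], "fingers": 0}, {"dp": [0.97, -0.97, 0], "angular": [0, 0, -0.46], "fingers": 0}]}}

```text
time: 3.8
tool_pos: [346.5, -287.1, 231.5]
tcp_rot: [180.0, 0.0, 107.9]
ft_force: [0.1, 0.3, -0.3]
finger_gap: 85.2
grip_force: 0.0
```

```bash
python3 -c "
from h import *
plan([400,0,231],190)"
```

```text
t 3.8 pos [ 346.5 -287.1  231.5] rpy [180.    0.  107.9] q [-46. -16. 108.  -0.  89. -64.]
dp [1.2834 0.696  0.0019] ang [-0.00e+00  1.00e-04 -4.56e-01]
```

Request:
{"fn": "step_arm", "kwargs": {"targets": [{"dp": [0.97, 0.6, 0], "angular": [0, 0, -0.46], "fingers": 0}, {"dp": [0.97, 0.6, 0], "angular": [0, 0, -0.46], "fingers": 0}, {"dp": [0.97, 0.6, 0], "angular": [0, 0, -0.46], "fingers": 0}, {"dp": [0.97, 0.6, 0], "angular": [0, 0, -0.46], "fingers": 0}, {"dp": [0.97, 0.6, 0], "angular": [0, 0, -0.46], "fingers": 0}, {"dp": [0.97, 0.6, 0], "angular": [0, 0, -0.46], "fingers": 0}, {"dp": [0.97, 0.6, 0], "angular": [0, 0, -0.46], "fingers": 0}, {"dp": [0.97, 0.6, 0], "angular": [0, 0, -0.46], "fingers": 0}]}}

```text
time: 4.8
tool_pos: [402.2, -65.9, 231.5]
tcp_rot: [-180.0, 0.0, -169.3]
ft_force: [-0.2, -0.0, 0.5]
finger_gap: 85.2
grip_force: 0.0
```

Request:
{"fn": "step_arm", "kwargs": {"targets": [{"dp": [-0.34, 0.98, 0], "angular": [0, 0, -0.333], "fingers": 0}, {"dp": [-0.34, 0.98, 0], "angular": [0, 0, -0.333], "fingers": 0}, {"dp": [-0.34, 0.98, 0], "angular": [0, 0, -0.333], "fingers": 0}, {"dp": [-0.34, 0.98, 0], "angular": [0, 0, -0.333], "fingers": 0}, {"dp": [-0.34, 0.98, 0], "angular": [0, 0, -0.333], "fingers": 0}, {"dp": [-0.34, 0.98, 0], "angular": [0, 0, -0.333], "fingers": 0}, {"dp": [-0.34, 0.98, 0], "angular": [0, 0, -0.333], "fingers": 0}, {"dp": [-0.34, 0.98, 0], "angular": [0, 0, -0.333], "fingers": 0}]}}

```text
time: 5.8
tool_pos: [433.7, 139.0, 231.4]
tcp_rot: [-180.0, 0.0, -109.8]
ft_force: [-0.7, 0.1, 0.6]
finger_gap: 85.4
grip_force: 0.0
```

```bash
python3 -c "
from h import *
plan([492.5,189.5,150],251);plan([492.5,189.5,120],251)
cv2.imwrite('pics/t1.png',snapshot('top'))"
```

```text
t 5.8 pos [433.7 139.  231.4] rpy [-180.     0.  -109.8] q [  11.  -16.  107.   -0.   88. -149.]
dp [-0.3373 -0.191   0.4069] ang [-0.0001  0.     -0.0045]
t 5.8 pos [433.7 139.  231.4] rpy [-180.     0.  -109.8] q [  11.  -16.  107.   -0.   88. -149.]
dp [-0.3373 -0.1909  0.5569] ang [-0.0001  0.     -0.0045]
```

Request:
{"fn": "step_arm", "kwargs": {"targets": [{"dp": [-0.337, -0.191, 0.3], "angular": [0, 0, 0], "fingers": 0}, {"dp": [-0.337, -0.191, 0.3], "angular": [0, 0, 0], "fingers": 0}, {"dp": [-0.337, -0.191, 0.5], "angular": [0, 0, 0], "fingers": 0}, {"dp": [-0.337, -0.191, 0.7], "angular": [0, 0, 0], "fingers": 0}, {"dp": [-0.337, -0.191, 0.787], "angular": [0, 0, 0], "fingers": 0}, {"dp": [-0.337, -0.191, 0.787], "angular": [0, 0, 0], "fingers": 0.3}, {"dp": [-0.337, -0.191, 0.787], "angular": [0, 0, 0], "fingers": 0.3}, {"dp": [-0.337, -0.191, 0.787], "angular": [0, 0, 0], "fingers": 0.3}], "newtons": 30}}

```text
time: 6.85
tool_pos: [493.8, 190.0, 75.9]
tcp_rot: [-179.8, 0.1, -109.7]
ft_force: [-0.0, 0.7, -0.3]
finger_gap: 59.9
grip_force: 0.0
```

```bash
python3 - <<'E'
from h import *
s=sense(); print({k:np.round(v,1) for k,v in s.items()})
S=snapshot('side'); T=snapshot('top')
c=lambda I,x,y:cv2.resize(I[y:y+80,x:x+80],(400,400),interpolation=cv2.INTER_CUBIC)
cv2.imwrite('pics/k1.png',np.hstack([c(S,255,215),c(T,215,185)]))
E
```

```text
{'time': np.float64(6.8), 'joint_pos': array([  15.5,    4. ,  105.8,    0. ,   70. , -144.8]), 'qd': array([ 0. ,  0.1,  0.4,  0.1, -0.2, -0. ]), 'joint_efforts': array([ -0. , -48.8, -45.2,  -0. ,   0. ,   0. ]), 'tool_pos': array([493.8, 190. ,  75.9]), 'tcp_rot': array([-1.798e+02,  1.000e-01, -1.097e+02]), 'ft_force': array([-0. ,  0.7, -0.3]), 'wrist_torque': array([-0., -0.,  0.]), 'grip_force': np.float64(0.0), 'finger_gap': np.float64(59.9)}
```

View pics/k1.png

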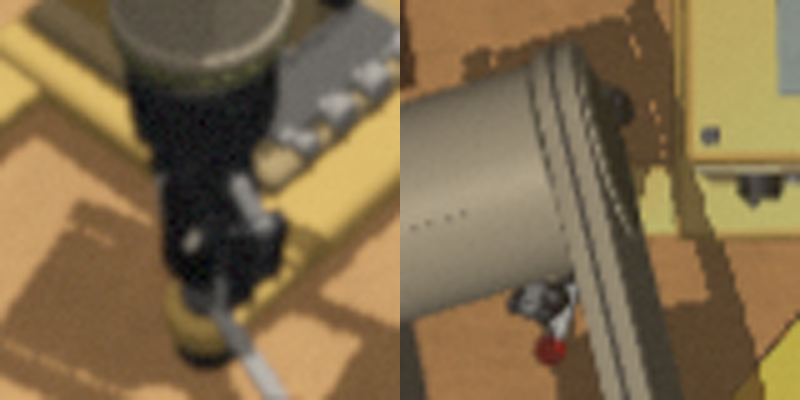

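The gripper straddles the knob, with the fingers either side of it in the left crop at about (220,220), and no force is felt. I'm closing on it.

Request:
{"fn": "step_arm", "kwargs": {"targets": [{"dp": [0, 0, 0], "angular": [0, 0, 0], "fingers": 0.45}, {"dp": [0, 0, 0], "angular": [0, 0, 0], "fingers": 0.55}, {"dp": [0, 0, 0], "angular": [0, 0, 0], "fingers": 0.7}, {"dp": [0, 0, 0], "angular": [0, 0, 0], "fingers": 0.7}, {"dp": [0, 0, 0], "angular": [0, 0, 0], "fingers": 0.7}, {"dp": [0, 0, 0], "angular": [0, 0, 0], "fingers": 0.7}, {"dp": [0, 0, 0], "angular": [0, 0, 0], "fingers": 0.7}, {"dp": [0, 0, 0], "angular": [0, 0, 0], "fingers": 0.7}], "newtons": 40}}

```text
time: 7.95
tool_pos: [493.6, 189.5, 74.7]
tcp_rot: [-179.9, 0.1, -109.7]
ft_force: [4.5, -2.0, 1.3]
finger_gap: 43.4
grip_force: 42.6
```

```bash
python3 -c "
from h import *
s=sense(); print({k:np.round(v,2) for k,v in s.items()})"
```

```text
{'time': np.float64(7.95), 'joint_pos': array([ 1.5470e+01,  4.0700e+00,  1.0588e+02, -4.0000e-02,  6.9910e+01,
       -1.4484e+02]), 'qd': array([-0.01, -0.03, -0.03, -0.06,  0.08,  0.01]), 'joint_efforts': array([ 1.920e+00, -4.744e+01, -4.225e+01,  1.040e+00,  1.320e+00,
        2.000e-02]), 'tool_pos': array([493.57, 189.51,  74.74]), 'tcp_rot': array([-1.7986e+02,  5.0000e-02, -1.0968e+02]), 'ft_force': array([ 4.54, -2.03,  1.3 ]), 'wrist_torque': array([-0.28, -0.69,  0.03]), 'grip_force': np.float64(42.61), 'finger_gap': np.float64(43.37)}
```

Request:
{"fn": "step_arm", "kwargs": {"targets": [{"dp": [0, 0, 0.005], "angular": [0, 0, 0], "fingers": 0.7}, {"dp": [0, 0, 0.005], "angular": [0, 0, 0], "fingers": 0.7}, {"dp": [0, 0, 0.01], "angular": [0, 0, 0], "fingers": 0.7}, {"dp": [0, 0, 0.01], "angular": [0, 0, 0], "fingers": 0.7}, {"dp": [0, 0, 0.01], "angular": [0, 0, 0], "fingers": 0.7}, {"dp": [0, 0, 0.01], "angular": [0, 0, 0], "fingers": 0.7}, {"dp": [0, 0, 0.01], "angular": [0, 0, 0], "fingers": 0.7}, {"dp": [0, 0, 0.01], "angular": [0, 0, 0], "fingers": 0.7}]}}

```text
time: 8.95
tool_pos: [493.4, 189.9, 73.4]
tcp_rot: [-179.9, 0.1, -109.7]
ft_force: [0.2, -1.6, 9.8]
finger_gap: 43.2
grip_force: 43.8
```

Request:
{"fn": "step_arm", "kwargs": {"targets": [{"dp": [0, 0, 0.005], "angular": [0, 0, 0], "fingers": 0.7}, {"dp": [0, 0, 0.005], "angular": [0, 0, 0], "fingers": 0.7}, {"dp": [0, 0, 0.01], "angular": [0, 0, 0], "fingers": 0.7}, {"dp": [0, 0, 0.01], "angular": [0, 0, 0], "fingers": 0.7}, {"dp": [0, 0, 0.01], "angular": [0, 0, 0], "fingers": 0.7}, {"dp": [0, 0, 0.01], "angular": [0, 0, 0], "fingers": 0.7}, {"dp": [0, 0, 0.01], "angular": [0, 0, 0], "fingers": 0.7}, {"dp": [0, 0, 0.01], "angular": [0, 0, 0], "fingers": 0.7}]}}

```text
time: 9.95
tool_pos: [493.4, 190.2, 72.1]
tcp_rot: [-179.9, 0.1, -109.6]
ft_force: [-4.8, -1.7, 17.0]
finger_gap: 43.3
grip_force: 45.1
```

Request:
{"fn": "step_arm", "kwargs": {"targets": [{"dp": [0, 0, -0.02], "angular": [0, 0, 0], "fingers": 0.7}, {"dp": [0, 0, -0.018], "angular": [0, 0, 0.06], "fingers": 0.7}, {"dp": [0, 0, -0.017], "angular": [0, 0, 0.12], "fingers": 0.7}, {"dp": [0, 0, -0.016], "angular": [0, 0, 0.18], "fingers": 0.7}, {"dp": [0, 0, -0.015], "angular": [0, 0, 0.24], "fingers": 0.7}, {"dp": [0, 0, -0.013], "angular": [0, 0, 0.3], "fingers": 0.7}, {"dp": [0, 0, -0.012], "angular": [0, 0, 0.36], "fingers": 0.7}, {"dp": [0, 0, -0.011], "angular": [0, 0, 0.4], "fingers": 0.7}]}}

```text
time: 10.95
tool_pos: [493.1, 190.5, 73.0]
tcp_rot: [179.9, 0.1, 178.1]
ft_force: [1.5, 1.7, 5.3]
finger_gap: 43.2
grip_force: 42.8
```

```bash
python3 -c "
from h import *
s=sense(); print({k:np.round(v,2) for k,v in s.items()})
cv2.imwrite('pics/t2.png',snapshot('top'))"
```

```text
{'time': np.float64(10.95), 'joint_pos': array([ 1.5530e+01,  4.1900e+00,  1.0595e+02,  6.0000e-02,  6.9730e+01,
       -7.2540e+01]), 'qd': array([ 1.30e-01,  6.00e-02,  8.00e-02,  4.00e-02, -2.40e-01,  5.86e+01]), 'joint_efforts': array([ -0.69, -45.92, -41.3 ,  -0.53,   1.12,  -1.59]), 'tool_pos': array([493.15, 190.52,  73.04]), 'tcp_rot': array([1.7991e+02, 1.1000e-01, 1.7805e+02]), 'ft_force': array([1.52, 1.69, 5.29]), 'wrist_torque': array([ 0.49, -0.59,  0.12]), 'grip_force': np.float64(42.83), 'finger_gap': np.float64(43.22)}
```

Request:
{"fn": "step_arm", "kwargs": {"targets": [{"dp": [0, 0, 0.001], "angular": [0, 0, 0.05], "fingers": 0.7}, {"dp": [0, 0, 0.002], "angular": [0, 0, 0.1], "fingers": 0.7}, {"dp": [0, 0, 0.004], "angular": [0, 0, 0.15], "fingers": 0.7}, {"dp": [0, 0, 0.005], "angular": [0, 0, 0.2], "fingers": 0.7}, {"dp": [0, 0, 0.006], "angular": [0, 0, 0.25], "fingers": 0.7}, {"dp": [0, 0, 0.007], "angular": [0, 0, 0.3], "fingers": 0.7}, {"dp": [0, 0, 0.009], "angular": [0, 0, 0.36], "fingers": 0.7}, {"dp": [0, 0, 0.009], "angular": [0, 0, 0.36], "fingers": 0.7}]}}

```text
time: 12.0
tool_pos: [494.1, 191.2, 71.9]
tcp_rot: [179.7, -0.0, 113.5]
ft_force: [3.2, 5.6, 6.1]
finger_gap: 43.0
grip_force: 42.7
```

```bash
python3 -c "
from h import *
s=sense(); print({k:np.round(v,2) for k,v in s.items()})"
```

```text
{'time': np.float64(12.0), 'joint_pos': array([ 1.5550e+01,  4.3100e+00,  1.0596e+02,  9.0000e-02,  6.9450e+01,
       -8.0000e+00]), 'qd': array([-0.13, -0.07, -0.01,  0.01,  0.11, -3.97]), 'joint_efforts': array([ -1.74, -44.57, -39.07,  -1.19,   2.46,   1.53]), 'tool_pos': array([494.13, 191.18,  71.86]), 'tcp_rot': array([ 1.7971e+02, -4.0000e-02,  1.1351e+02]), 'ft_force': array([3.21, 5.63, 6.07]), 'wrist_torque': array([ 0.87, -1.44, -0.11]), 'grip_force': np.float64(42.68), 'finger_gap': np.float64(42.98)}
```

Request:
{"fn": "step_arm", "kwargs": {"targets": [{"dp": [0, 0, 0.005], "angular": [0, 0, 0], "fingers": 0.7}, {"dp": [0, 0, 0.01], "angular": [0, 0, 0], "fingers": 0.7}, {"dp": [0, 0, 0.015], "angular": [0, 0, 0], "fingers": 0.7}, {"dp": [0, 0, 0.015], "angular": [0, 0, 0], "fingers": 0.7}, {"dp": [0, 0, 0.015], "angular": [0, 0, 0], "fingers": 0.7}, {"dp": [0, 0, 0.015], "angular": [0, 0, 0], "fingers": 0.7}, {"dp": [0, 0, 0.015], "angular": [0, 0, 0], "fingers": 0.7}, {"dp": [0, 0, 0.015], "angular": [0, 0, 0], "fingers": 0.7}]}}

```text
time: 13.0
tool_pos: [493.9, 191.4, 70.5]
tcp_rot: [179.7, -0.1, 113.7]
ft_force: [-5.0, 3.8, 21.5]
finger_gap: 43.0
grip_force: 44.4
```

```bash
python3 -c "
from h import *
s=sense(); print({k:np.round(v,2) for k,v in s.items()})"
```

```text
{'time': np.float64(13.0), 'joint_pos': array([ 15.56,   4.42, 106.  ,   0.11,  69.33,  -8.17]), 'qd': array([ 0.09, -0.03,  0.  ,  0.03, -0.1 ,  0.01]), 'joint_efforts': array([ -2.75, -38.65, -36.64,  -1.45,  -1.13,  -0.14]), 'tool_pos': array([493.95, 191.39,  70.52]), 'tcp_rot': array([ 1.7974e+02, -6.0000e-02,  1.1369e+02]), 'ft_force': array([-5.01,  3.79, 21.45]), 'wrist_torque': array([ 0.46,  0.5 , -0.12]), 'grip_force': np.float64(44.44), 'finger_gap': np.float64(43.04)}
```

Request:
{"fn": "step_arm", "kwargs": {"targets": [{"dp": [0, 0, -0.015], "angular": [0, 0, 0], "fingers": 0.7}, {"dp": [0, 0, -0.014], "angular": [0, 0, 0.058], "fingers": 0.7}, {"dp": [0, 0, -0.013], "angular": [0, 0, 0.116], "fingers": 0.7}, {"dp": [0, 0, -0.011], "angular": [0, 0, 0.174], "fingers": 0.7}, {"dp": [0, 0, -0.01], "angular": [0, 0, 0.232], "fingers": 0.7}, {"dp": [0, 0, -0.009], "angular": [0, 0, 0.29], "fingers": 0.7}, {"dp": [0, 0, -0.007], "angular": [0, 0, 0.348], "fingers": 0.7}, {"dp": [0, 0, -0.006], "angular": [0, 0, 0.4], "fingers": 0.7}]}}

```text
time: 14.0
tool_pos: [495.2, 190.6, 70.6]
tcp_rot: [179.8, -0.3, 41.4]
ft_force: [7.7, 3.0, 6.6]
finger_gap: 43.0
grip_force: 43.0
```

Request:
{"fn": "step_arm", "kwargs": {"targets": [{"dp": [0, 0, 0.001], "angular": [0, 0, 0.05], "fingers": 0.7}, {"dp": [0, 0, 0.002], "angular": [0, 0, 0.1], "fingers": 0.7}, {"dp": [0, 0, 0.003], "angular": [0, 0, 0.144], "fingers": 0.7}, {"dp": [0, 0, 0.003], "angular": [0, 0, 0.144], "fingers": 0.7}, {"dp": [0, 0, 0.003], "angular": [0, 0, 0.144], "fingers": 0.7}, {"dp": [0, 0, 0.003], "angular": [0, 0, 0.144], "fingers": 0.7}, {"dp": [0, 0, 0.003], "angular": [0, 0, 0.144], "fingers": 0.7}, {"dp": [0, 0, 0.003], "angular": [0, 0, 0.144], "fingers": 0.7}]}}

```text
time: 15.0
tool_pos: [495.4, 190.2, 70.4]
tcp_rot: [180.0, -0.4, 15.7]
ft_force: [7.9, 0.3, 7.7]
finger_gap: 43.2
grip_force: 43.2
```

```bash
python3 -c "
from h import *
s=sense(); print({k:np.round(v,2) for k,v in s.items()})"
```

```text
{'time': np.float64(15.0), 'joint_pos': array([ 1.5490e+01,  4.4600e+00,  1.0598e+02, -3.0000e-02,  6.9180e+01,
        8.9760e+01]), 'qd': array([ 0.1 , -0.05, -0.02,  0.06,  0.08,  0.06]), 'joint_efforts': array([  1.3 , -43.16, -36.6 ,   0.97,   2.45,  -0.11]), 'tool_pos': array([495.4 , 190.22,  70.37]), 'tcp_rot': array([179.97,  -0.38,  15.75]), 'ft_force': array([7.92, 0.27, 7.69]), 'wrist_torque': array([-0.49, -1.28, -0.13]), 'grip_force': np.float64(43.23), 'finger_gap': np.float64(43.18)}
```

Request:
{"fn": "step_arm", "kwargs": {"targets": [{"dp": [0, 0, 0.005], "angular": [0, 0, 0], "fingers": 0.7}, {"dp": [0, 0, 0.01], "angular": [0, 0, 0], "fingers": 0.7}, {"dp": [0, 0, 0.015], "angular": [0, 0, 0], "fingers": 0.7}, {"dp": [0, 0, 0.015], "angular": [0, 0, 0], "fingers": 0.7}, {"dp": [0, 0, 0.015], "angular": [0, 0, 0], "fingers": 0.7}, {"dp": [0, 0, 0.015], "angular": [0, 0, 0], "fingers": 0.7}, {"dp": [0, 0, 0.015], "angular": [0, 0, 0], "fingers": 0.7}, {"dp": [0, 0, 0.015], "angular": [0, 0, 0], "fingers": 0.7}]}}

```text
time: 16.0
tool_pos: [495.8, 190.4, 69.7]
tcp_rot: [180.0, -0.4, 15.8]
ft_force: [-3.2, -3.3, 29.1]
finger_gap: 43.1
grip_force: 45.4
```

Request:
{"fn": "step_arm", "kwargs": {"targets": [{"dp": [0, 0, -0.015], "angular": [0, 0, 0], "fingers": 0.7}, {"dp": [0, 0, -0.014], "angular": [0, 0, 0.055], "fingers": 0.7}, {"dp": [0, 0, -0.014], "angular": [0, 0, 0.11], "fingers": 0.7}, {"dp": [0, 0, -0.016], "angular": [0, 0, 0.11], "fingers": 0.7}, {"dp": [0, 0, -0.016], "angular": [0, 0, 0.11], "fingers": 0.4}, {"dp": [0, 0, -0.016], "angular": [0, 0, 0.11], "fingers": 0.2}, {"dp": [0, 0, -0.016], "angular": [0, 0, 0.11], "fingers": 0}, {"dp": [0, 0, -0.016], "angular": [0, 0, 0.11], "fingers": 0}]}}

```text
time: 17.0
tool_pos: [491.8, 189.6, 67.6]
tcp_rot: [180.0, 0.1, -4.2]
ft_force: [-0.8, 0.6, -0.1]
finger_gap: 85.6
grip_force: 0.0
```

Request:
{"fn": "step_arm", "kwargs": {"targets": [{"dp": [0, 0, -0.2], "angular": [0, 0, 0], "fingers": 0}, {"dp": [0, 0, -0.4], "angular": [0, 0, 0], "fingers": 0.3}, {"dp": [-0.2, 0, -0.5], "angular": [0, 0, -0.2], "fingers": 0.6}, {"dp": [-0.4, 0, -0.5], "angular": [0, 0, -0.3], "fingers": 1}, {"dp": [-0.6, 0, -0.5], "angular": [0, 0, -0.4], "fingers": 1}, {"dp": [-0.6, 0, -0.5], "angular": [0, 0, -0.42], "fingers": 1}, {"dp": [-0.6, 0, -0.5], "angular": [0, 0, -0.42], "fingers": 1}, {"dp": [-0.6, 0, -0.5], "angular": [0, 0, -0.42], "fingers": 1}]}}

```text
time: 18.0
tool_pos: [372.4, 198.5, 168.1]
tcp_rot: [180.0, -0.0, 60.7]
ft_force: [0.2, -0.5, 0.1]
finger_gap: -0.2
grip_force: 0.0
```

```bash
python3 - <<'E'
from h import *
plan([411,186.6,120],71.5)
S=snapshot('side'); T=snapshot('top')
c=lambda I,x,y:cv2.resize(I[y:y+60,x:x+80],(400,300),interpolation=cv2.INTER_CUBIC)
cv2.imwrite('pics/k2.png',np.hstack([c(S,270,245),c(T,220,205)]))
E
```

```text
t 18.0 pos [372.4 198.5 168.1] rpy [180.   -0.   60.7] q [ 21. -19. 117.   0.  82.  50.]
dp [0.0428 0.1974 0.2406] ang [ 0.     -0.     -0.0602]
```

View pics/k2.png

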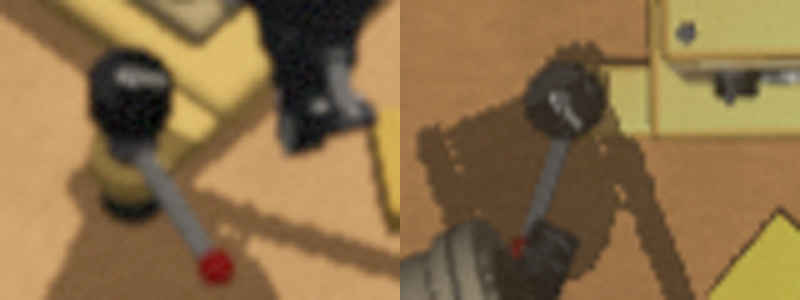

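Before the turn, the knob pointer pointed left and slightly down. It now points down and about 25° right, which matches 255° clockwise without slip. The ball is unmoved. Next is the lever.

Request:
{"fn": "step_arm", "kwargs": {"targets": [{"dp": [0.043, 0.197, 0.1], "angular": [0, 0, -0.06], "fingers": 1}, {"dp": [0.043, 0.197, 0.25], "angular": [0, 0, -0.06], "fingers": 1}, {"dp": [0.043, 0.197, 0.45], "angular": [0, 0, -0.06], "fingers": 1}, {"dp": [0.043, 0.197, 0.63], "angular": [0, 0, -0.06], "fingers": 1}, {"dp": [0.043, 0.197, 0.63], "angular": [0, 0, -0.06], "fingers": 1}, {"dp": [0.043, 0.197, 0.63], "angular": [0, 0, -0.06], "fingers": 1}, {"dp": [0.043, 0.197, 0.63], "angular": [0, 0, -0.06], "fingers": 1}, {"dp": [0.043, 0.197, 0.63], "angular": [0, 0, -0.06], "fingers": 1}]}}

```text
time: 19.1
tool_pos: [412.2, 186.8, 43.6]
tcp_rot: [179.9, -0.1, 71.1]
ft_force: [0.2, -0.2, 0.3]
finger_gap: 0.0
grip_force: 0.0
```

```bash
python3 - <<'E'
from h import *
A=np.array([494.5,190.3]); s=sense(); print(s['tool_pos'],s['tcp_rot'],s['ft_force'])
for phi,so in((19,17),(28,16.5),(37,16.5),(46,16.5),(54,16.5),(62,16.5),(71,16.5)):
    f=np.radians(phi); u=np.array([-np.cos(f),np.sin(f)]); t=np.array([np.sin(f),np.cos(f)])
    P=A+78*u-so*t; print(phi); plan([*P,42],90-phi)
E
```

```text
[412.22279751 186.75524357  43.56344097] [ 1.79881505e+02 -9.05172225e-02  7.10517467e+01] [ 0.17599739 -0.20091293  0.28914111]
19
t 19.1 pos [412.2 186.8  43.6] rpy [ 1.799e+02 -1.000e-01  7.110e+01] q [ 18.  -5. 119.   0.  66.  37.]
dp [ 0.0657 -0.0068  0.0079] ang [ 0.0007 -0.0005  0.0003]
28
t 19.1 pos [412.2 186.8  43.6] rpy [ 1.799e+02 -1.000e-01  7.110e+01] q [ 18.  -5. 119.   0.  66.  37.]
dp [ 0.1302 -0.0148  0.008 ] ang [ 0.0006 -0.0006  0.0503]
37
t 19.1 pos [412.2 186.8  43.6] rpy [ 1.799e+02 -1.000e-01  7.110e+01] q [ 18.  -5. 119.   0.  66.  37.]
dp [ 0.1927 -0.013   0.0081] ang [ 0.0006 -0.0006  0.1003]
46
t 19.1 pos [412.2 186.8  43.6] rpy [ 1.799e+02 -1.000e-01  7.110e+01] q [ 18.  -5. 119.   0.  66.  37.]
dp [ 0.2542 -0.0015  0.0082] ang [ 0.0005 -0.0006  0.1503]
54
t 19.1 pos [412.2 186.8  43.6] rpy [ 1.799e+02 -1.000e-01  7.110e+01] q [ 18.  -5. 119.   0.  66.  37.]
dp [0.3068 0.0167 0.0083] ang [ 0.0005 -0.0007  0.1947]
62
t 19.1 pos [412.2 186.8  43.6] rpy [ 1.799e+02 -1.000e-01  7.110e+01] q [ 18.  -5. 119.   0.  66.  37.]
dp [0.3563 0.042  0.0085] ang [ 0.0004 -0.0007  0.2392]
71
t 19.1 pos [412.2 186.8  43.6] rpy [ 1.799e+02 -1.000e-01  7.110e+01] q [ 18.  -5. 119.   0.  66.  37.]
dp [0.4071 0.0784 0.0086] ang [ 0.0004 -0.0008  0.2892]
```

Request:
{"fn": "step_arm", "kwargs": {"targets": [{"dp": [0.066, -0.007, 0], "angular": [0, 0, 0], "fingers": 1}, {"dp": [0.13, -0.015, 0], "angular": [0, 0, 0.05], "fingers": 1}, {"dp": [0.193, -0.013, 0], "angular": [0, 0, 0.1], "fingers": 1}, {"dp": [0.254, -0.001, 0], "angular": [0, 0, 0.15], "fingers": 1}, {"dp": [0.307, 0.017, 0], "angular": [0, 0, 0.195], "fingers": 1}, {"dp": [0.356, 0.042, 0], "angular": [0, 0, 0.239], "fingers": 1}, {"dp": [0.407, 0.078, 0], "angular": [0, 0, 0.289], "fingers": 1}, {"dp": [0.407, 0.078, 0], "angular": [0, 0, 0.289], "fingers": 1}]}}

```text
time: 20.1
tool_pos: [452.8, 259.3, 42.3]
tcp_rot: [-180.0, -0.0, 19.1]
ft_force: [-1.0, -0.7, 0.2]
finger_gap: -0.3
grip_force: 0.0
```

```bash
python3 - <<'E'
from h import *
A=np.array([494.5,190.3]); s=sense(); print(np.round(s['ft_force'],1),np.round(s['wrist_torque'],2))
for phi,so in((73,16.5),(75,16.5),(77,16.5),(79,16.5)):
    f=np.radians(phi); u=np.array([-np.cos(f),np.sin(f)]); t=np.array([np.sin(f),np.cos(f)])
    P=A+78*u-so*t; print(phi); plan([*P,43],90-phi)
E
```

```text
[-1.  -0.7  0.2] [0.06 0.01 0.03]
73
t 20.1 pos [452.8 259.3  42.3] rpy [-180.    -0.    19.1] q [ 24.   6. 108.   0.  66.  95.]
dp [ 0.0159  0.0016 -0.0036] ang [-0.0001 -0.0002  0.0118]
75
t 20.1 pos [452.8 259.3  42.3] rpy [-180.    -0.    19.1] q [ 24.   6. 108.   0.  66.  95.]
dp [ 0.0297 -0.0005 -0.0036] ang [-0.0001 -0.0002  0.023 ]
77
t 20.1 pos [452.8 259.3  42.3] rpy [-180.    -0.    19.1] q [ 24.   6. 108.   0.  66.  95.]
dp [ 0.0435 -0.0022 -0.0035] ang [-0.0001 -0.0002  0.0341]
79
t 20.1 pos [452.8 259.3  42.3] rpy [-180.    -0.    19.1] q [ 24.   6. 108.   0.  66.  95.]
dp [ 0.0574 -0.0033 -0.0035] ang [-0.0001 -0.0002  0.0452]
```

Request:
{"fn": "step_arm", "kwargs": {"targets": [{"dp": [0.008, 0, 0], "angular": [0, 0, 0.006], "fingers": 1}, {"dp": [0.016, 0, 0], "angular": [0, 0, 0.012], "fingers": 1}, {"dp": [0.023, 0, 0], "angular": [0, 0, 0.018], "fingers": 1}, {"dp": [0.03, 0, 0], "angular": [0, 0, 0.023], "fingers": 1}, {"dp": [0.03, 0, 0], "angular": [0, 0, 0.023], "fingers": 1}, {"dp": [0.03, 0, 0], "angular": [0, 0, 0.023], "fingers": 1}, {"dp": [0.03, 0, 0], "angular": [0, 0, 0.023], "fingers": 1}, {"dp": [0.03, 0, 0], "angular": [0, 0, 0.023], "fingers": 1}]}}

```text
time: 21.1
tool_pos: [458.0, 260.2, 42.1]
tcp_rot: [180.0, -0.0, 14.9]
ft_force: [-1.4, -1.0, -0.8]
finger_gap: -0.2
grip_force: 0.5
```

```bash
python3 - <<'E'
from h import *
A=np.array([494.5,190.3]); s=sense(); print(np.round(s['ft_force'],1),np.round(s['wrist_torque'],2),s['tool_pos'])
d=s['tool_pos'][:2]-A; print(np.degrees(np.arctan2(d[1],-d[0])+np.arctan2(16.5,78)))
plan([380,230,200],60)
E
```

```text
[-1.4 -1.  -0.8] [0.02 0.12 0.01] [457.97815456 260.19385684  42.09098054]
74.3556250664535
t 21.1 pos [458.  260.2  42.1] rpy [180.   -0.   14.9] q [ 24.   6. 107.  -0.  66.  99.]
dp [-0.4156  0.0456 -0.7896] ang [ 0.     -0.     -0.2505]
```

Request:
{"fn": "step_arm", "kwargs": {"targets": [{"dp": [0.007, 0, 0], "angular": [0, 0, 0.006], "fingers": 1}, {"dp": [0.014, 0, 0], "angular": [0, 0, 0.012], "fingers": 1}, {"dp": [0.021, 0, 0], "angular": [0, 0, 0.018], "fingers": 1}, {"dp": [0.028, 0, 0], "angular": [0, 0, 0.023], "fingers": 1}, {"dp": [0.035, 0, 0], "angular": [0, 0, 0.028], "fingers": 1}, {"dp": [0.035, 0, 0], "angular": [0, 0, 0.028], "fingers": 1}, {"dp": [0.035, 0, 0], "angular": [0, 0, 0.028], "fingers": 1}, {"dp": [0.035, 0, 0], "angular": [0, 0, 0.028], "fingers": 1}]}}

```text
time: 22.1
tool_pos: [461.4, 261.9, 41.4]
tcp_rot: [180.0, 0.4, 9.9]
ft_force: [-18.1, -1.0, 11.1]
finger_gap: 0.3
grip_force: 8.6
```

```bash
python3 - <<'E'
from h import *
A=np.array([494.5,190.3]); s=sense(); print(np.round(s['ft_force'],1),np.round(s['wrist_torque'],2),s['tool_pos'])
d=s['tool_pos'][:2]-A; print(np.degrees(np.arctan2(d[1],-d[0])+np.arctan2(16.5,78)))
E
```

```text
[-18.1  -1.   11.1] [-0.02  2.71  0.15] [461.42175007 261.86266691  41.43360975]
77.13648763507499
```

The stop is felt at 18 N, with the lever at about 77° in world, so it is tight. I'm backing off and heading for the tags.

Request:
{"fn": "step_arm", "kwargs": {"targets": [{"dp": [-0.15, 0, 0], "angular": [0, 0, 0], "fingers": 1}, {"dp": [-0.3, 0, 0], "angular": [0, 0, 0], "fingers": 1}, {"dp": [-0.4, 0.05, -0.3], "angular": [0, 0, 0], "fingers": 1}, {"dp": [-0.4, 0.1, -0.6], "angular": [0, 0, -0.06], "fingers": 0.7}, {"dp": [-0.4, 0.3, -0.9], "angular": [0, 0, -0.12], "fingers": 0.3}, {"dp": [-0.4, 0.6, -1.0], "angular": [0, 0, -0.18], "fingers": 0.3}, {"dp": [-0.4, 0.9, -1.0], "angular": [0, 0, -0.24], "fingers": 0.3}, {"dp": [-0.4, 1.0, -1.0], "angular": [0, 0, -0.3], "fingers": 0.3}]}}

```text
time: 23.1
tool_pos: [420.8, 52.1, 243.3]
tcp_rot: [179.8, -0.1, 59.7]
ft_force: [0.5, 1.3, -0.3]
finger_gap: 59.9
grip_force: 0.0
```

```bash
python3 - <<'E'
from h import *
plan([400,-150,245],93.5)
S=snapshot('side'); T=snapshot('top')
c=lambda I,x,y,w=80,h=60:cv2.resize(I[y:y+h,x:x+w],(400,300),interpolation=cv2.INTER_CUBIC)
cv2.imwrite('pics/p1.png',np.vstack([np.hstack([c(S,300,130),c(T,290,150)]),np.hstack([c(S,270,245),c(T,215,205)])]))
E
```

```text
t 23.1 pos [420.8  52.1 243.3] rpy [ 1.798e+02 -1.000e-01  5.970e+01] q [  0. -21. 111.  -0.  91.  30.]
dp [-0.9252  0.4197 -0.0082] ang [ 1.000e-03 -1.000e-04 -1.877e-01]
```

View pics/p1.png

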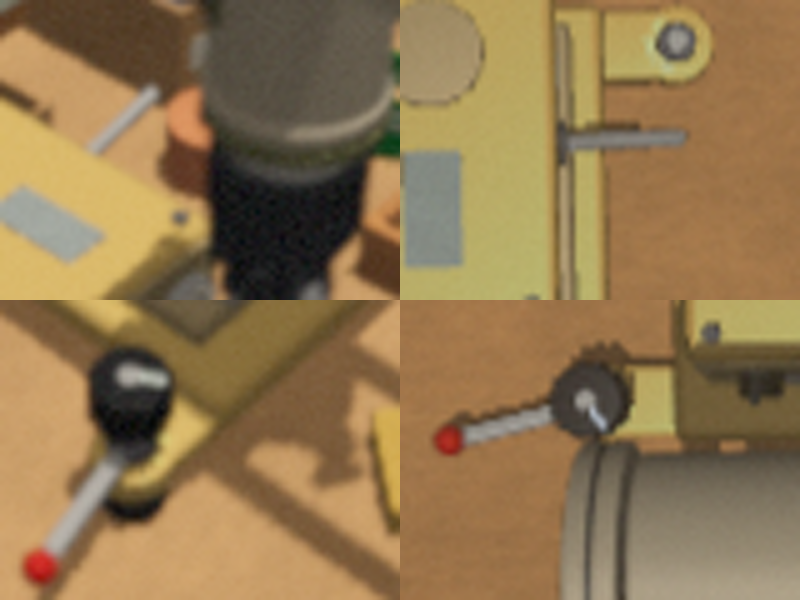

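The lever now points left with its ball at crop (449,440), so it is tight. The peg runs from crop (565,142) to (685,136) in the top view.

```bash
python3 - <<'E'
from h import *
np.set_printoptions(precision=1,suppress=True)
t=lambda u,v,x,y:(x+(u+.5)/5-.5,y+(v+.5)/5-.5)
r=t(165,142,290,150);e=t(285,136,290,150);es=t(155,92,300,130)
print('root',atz('top',r,251.5),'end',atz('top',e,265.3),'side end',atz('side',es,265.3),tri(es,e))
k=t(188,98,215,205);b=t(49,140,215,205);bs=t(40,268,270,245)
print('knob',atz('top',k,100),'ball',atz('top',b,57),tri(bs,b))
for q in [t(677-400,42,290,150)]: print('RR',atz('top',q,55))
plan([430,-140,245],93.5)
E
```

```text
root [607.2 -19.8 251.5] end [607.1 -81.2 265.3] side end [606.4 -77.6 265.3] (array([608.1, -81. , 262.3]), np.float64(1.554054667316342))
knob [494.3 188.8 100. ] ball [471.3 281.2  57. ] (array([471.7, 281.8,  55.5]), np.float64(1.037174683262458))
RR [691.4 -92.2  55. ]
t 23.2 pos [420.9  50.5 242.8] rpy [179.8   0.   59.6] q [ -0. -21. 111.  -0.  91.  30.]
dp [-0.8  0.5 -0. ] ang [ 0.   0.  -0.2]
```

Request:
{"fn": "step_arm", "kwargs": {"targets": [{"dp": [-0.8, 0.5, 0], "angular": [0, 0, -0.188], "fingers": 0.6}, {"dp": [-0.8, 0.5, 0], "angular": [0, 0, -0.188], "fingers": 0.6}, {"dp": [-0.8, 0.5, 0], "angular": [0, 0, -0.188], "fingers": 0.6}, {"dp": [-0.8, 0.5, 0], "angular": [0, 0, -0.188], "fingers": 0.6}, {"dp": [-0.8, 0.5, 0], "angular": [0, 0, -0.188], "fingers": 0.6}, {"dp": [-0.8, 0.5, 0], "angular": [0, 0, -0.188], "fingers": 0.6}, {"dp": [-0.8, 0.5, 0], "angular": [0, 0, -0.188], "fingers": 0.6}, {"dp": [-0.8, 0.5, 0], "angular": [0, 0, -0.188], "fingers": 0.6}]}}

```text
time: 24.2
tool_pos: [425.0, -133.7, 242.0]
tcp_rot: [180.0, 0.0, 93.4]
ft_force: [-0.3, -0.2, 0.1]
finger_gap: 34.1
grip_force: 0.0
```

Request:
{"fn": "step_arm", "kwargs": {"targets": [{"dp": [-0.92, 0.62, 0], "angular": [0, 0, 0], "fingers": 0.6}, {"dp": [-0.92, 0.62, 0], "angular": [0, 0, 0], "fingers": 0.6}, {"dp": [-0.92, 0.62, 0], "angular": [0, 0, 0], "fingers": 0.6}, {"dp": [-0.92, 0.62, 0], "angular": [0, 0, 0], "fingers": 0.6}, {"dp": [-0.92, 0.62, 0], "angular": [0, 0, 0], "fingers": 0.6}, {"dp": [-0.92, 0.62, 0.15], "angular": [0, 0, 0], "fingers": 0.6}, {"dp": [-0.92, 0.62, 0.25], "angular": [0, 0, 0], "fingers": 0.6}, {"dp": [-0.92, 0.62, 0.25], "angular": [0, 0, 0], "fingers": 0.6}]}}

```text
time: 25.2
tool_pos: [557.9, -309.3, 189.6]
tcp_rot: [-179.8, -0.2, 93.4]
ft_force: [0.2, -0.8, -0.2]
finger_gap: 34.3
grip_force: 0.0
```

```bash
python3 - <<'E'
from h import *
plan([557,-325.5,117],93.5); print(sense()['finger_gap'])
S=snapshot('side'); T=snapshot('top')
c=lambda I,x,y,w=80,h=60:cv2.resize(I[y:y+h,x:x+w],(400,300),interpolation=cv2.INTER_CUBIC)
cv2.imwrite('pics/g1.png',np.hstack([c(S,360,125),c(T,390,165)]))
E
```

```text
t 25.2 pos [ 557.9 -309.3  189.6] rpy [-179.8   -0.2   93.4] q [-34.  15.  81.   0.  84. -37.]
dp [-0.0814 -0.0078  0.363 ] ang [-0.0011 -0.0009 -0.0008]
34.332454521239974
```

View pics/g1.png

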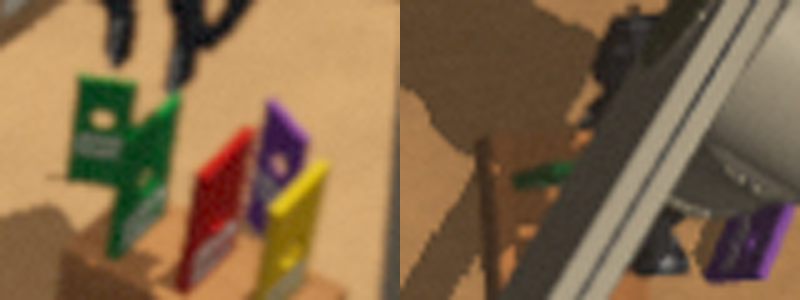

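The fingers at crop (118,50) and (178,80) straddle the slotted green tag's top edge, which is around (152,113). I'm descending and gripping.

Request:
{"fn": "step_arm", "kwargs": {"targets": [{"dp": [-0.081, -0.006, 0.05], "angular": [0, 0, 0], "fingers": 0.6}, {"dp": [-0.081, -0.006, 0.15], "angular": [0, 0, 0], "fingers": 0.6}, {"dp": [-0.081, -0.006, 0.25], "angular": [0, 0, 0], "fingers": 0.6}, {"dp": [-0.081, -0.006, 0.36], "angular": [0, 0, 0], "fingers": 0.6}, {"dp": [-0.081, -0.006, 0.36], "angular": [0, 0, 0], "fingers": 0.75}, {"dp": [-0.081, -0.006, 0.36], "angular": [0, 0, 0], "fingers": 1}, {"dp": [-0.081, -0.006, 0.36], "angular": [0, 0, 0], "fingers": 1}, {"dp": [-0.081, -0.006, 0.36], "angular": [0, 0, 0], "fingers": 1}], "newtons": 30}}

```text
time: 26.3
tool_pos: [559.5, -327.6, 120.9]
tcp_rot: [179.9, 0.1, 93.3]
ft_force: [-0.3, -0.7, -0.4]
finger_gap: 7.4
grip_force: 34.9
```

Request:
{"fn": "step_arm", "kwargs": {"targets": [{"dp": [0, 0, 0], "angular": [0, 0, 0], "fingers": 1}, {"dp": [0, 0, 0], "angular": [0, 0, 0], "fingers": 1}, {"dp": [0, 0, -0.1], "angular": [0, 0, 0], "fingers": 1}, {"dp": [0, 0, -0.3], "angular": [0, 0, 0], "fingers": 1}, {"dp": [0, 0, -0.5], "angular": [0, 0, 0], "fingers": 1}, {"dp": [0, 0, -0.7], "angular": [0, 0, 0], "fingers": 1}, {"dp": [0, 0, -0.9], "angular": [0, 0, 0], "fingers": 1}, {"dp": [0, 0, -0.9], "angular": [0, 0, 0], "fingers": 1}]}}

```text
time: 27.3
tool_pos: [560.6, -328.5, 307.2]
tcp_rot: [179.6, 0.4, 93.3]
ft_force: [0.3, -0.1, -0.7]
finger_gap: 7.3
grip_force: 35.0
```

```bash
python3 - <<'E'
from h import *
np.set_printoptions(precision=1,suppress=True)
plan([607,-150,284],180); print(sense()['finger_gap'])
S=snapshot('side'); T=snapshot('top')
for l in('green_hole','green_center','green_grip'): print(l,[(x['at'],x['conf']) for x in pinpoint('side',l)])
P=sense()['tool_pos']; print('exp grip,hole px',proj('side',[P+[0,0,19],P+[0,0,-21]]))
p=proj('side',[P])[0].astype(int); x,y=p[0]-60,p[1]-45
cv2.imwrite('pics/g2.png',cv2.resize(S[max(y,0):y+90,x:x+120],None,fx=5,fy=5,interpolation=cv2.INTER_CUBIC)); print(x,y)
E
```

```text
t 27.3 pos [ 560.6 -328.5  307.2] rpy [179.6   0.4  93.3] q [-35.  14.  70.  -0.  95. -38.]
dp [0.9 0.3 0.1] ang [ 0.   0.  -0.5]
7.333821742752074
green_hole [([414.2, 156.6], 0.61), ([392.9, 112.0], 0.56), ([379.6, 149.5], 0.54), ([273.3, 300.7], 0.54)]
green_center [([394.8, 117.0], 0.95), ([380.0, 149.8], 0.8), ([412.9, 158.4], 0.64)]
green_grip [([395.4, 99.8], 0.8), ([381.9, 145.2], 0.78), ([422.3, 151.6], 0.56), ([417.9, 172.4], 0.51)]
exp grip,hole px [[397.1 103.1]
 [395.5 114.2]]
336 63
```

View pics/g2.png

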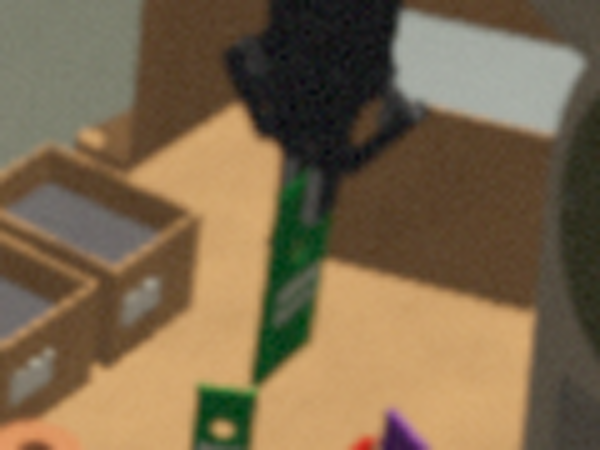

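Request:
{"fn": "step_arm", "kwargs": {"targets": [{"dp": [0.1, 0.05, 0.03], "angular": [0, 0, -0.06], "fingers": 1}, {"dp": [0.3, 0.1, 0.05], "angular": [0, 0, -0.12], "fingers": 1}, {"dp": [0.5, 0.2, 0.08], "angular": [0, 0, -0.18], "fingers": 1}, {"dp": [0.7, 0.3, 0.11], "angular": [0, 0, -0.24], "fingers": 1}, {"dp": [0.85, 0.3, 0.11], "angular": [0, 0, -0.3], "fingers": 1}, {"dp": [0.9, 0.3, 0.11], "angular": [0, 0, -0.36], "fingers": 1}, {"dp": [0.95, 0.3, 0.11], "angular": [0, 0, -0.42], "fingers": 1}, {"dp": [0.97, 0.3, 0.11], "angular": [0, 0, -0.482], "fingers": 1}]}}

```text
time: 28.55
tool_pos: [607.0, -129.2, 276.4]
tcp_rot: [180.0, -0.1, 179.7]
ft_force: [0.2, 0.2, -0.2]
finger_gap: 7.4
grip_force: 35.0
```

```bash
python3 - <<'E'
from h import *
plan([609,-128,284.5],180)
E
```

```text
t 28.55 pos [ 607.  -129.2  276.4] rpy [ 1.800e+02 -1.000e-01  1.797e+02] q [ -17.   10.   78.    0.   92. -106.]
dp [-0.0101  0.006  -0.0405] ang [ 0.0003 -0.0008 -0.0019]
```

Request:
{"fn": "step_arm", "kwargs": {"targets": [{"dp": [-0.008, 0, -0.04], "angular": [0, 0, 0], "fingers": 1}, {"dp": [-0.008, 0, -0.04], "angular": [0, 0, 0], "fingers": 1}, {"dp": [-0.008, 0, -0.04], "angular": [0, 0, 0], "fingers": 1}, {"dp": [-0.008, 0, -0.04], "angular": [0, 0, 0], "fingers": 1}, {"dp": [-0.008, 0, -0.04], "angular": [0, 0, 0], "fingers": 1}, {"dp": [-0.008, 0, -0.04], "angular": [0, 0, 0], "fingers": 1}, {"dp": [-0.008, 0, -0.04], "angular": [0, 0, 0], "fingers": 1}, {"dp": [-0.008, 0, -0.04], "angular": [0, 0, 0], "fingers": 1}]}}

```text
time: 29.55
tool_pos: [609.2, -130.1, 286.0]
tcp_rot: [-180.0, -0.0, 179.3]
ft_force: [0.2, -0.4, -1.2]
finger_gap: 7.2
grip_force: 34.9
```

```bash
python3 - <<'E'
from h import *
np.set_printoptions(precision=1,suppress=True)
plan([609,-128,284.5],180)
P=np.array(sense()['tool_pos'])
S=snapshot('side')
for l in('green_hole','green_center','peg_tip','peg_mid'): print(l,[(x['at'],x['conf']) for x in pinpoint('side',l)][:3])
H=P+[-2,0,-20]; h,tp=proj('side',[H,[607,-76,264.4]]); print('exp hole,tip',h,tp)
x,y=int(h[0])-50,int(h[1])-30
I=cv2.resize(S[y:y+80,x:x+100],None,fx=7,fy=7,interpolation=cv2.INTER_CUBIC)
cv2.imwrite('pics/h1.png',I); print(x,y)
E
```

```text
t 29.55 pos [ 609.2 -130.1  286. ] rpy [-180.    -0.   179.3] q [ -17.   10.   77.   -0.   93. -106.]
dp [0. 0. 0.] ang [-0. -0. -0.]
green_hole [([340.7, 137.0], 0.98), ([383.4, 150.5], 0.73), ([354.1, 234.6], 0.67)]
green_center [([414.3, 156.5], 0.76), ([340.3, 146.1], 0.58), ([381.5, 151.2], 0.58)]
peg_tip [([327.9, 150.3], 0.61), ([339.2, 141.3], 0.26)]
peg_mid [([295.5, 270.1], 0.74), ([340.9, 144.7], 0.68), ([324.8, 159.7], 0.67)]
exp hole,tip [342.2 139.3] [330.1 148.4]
292 109
```

View pics/h1.png

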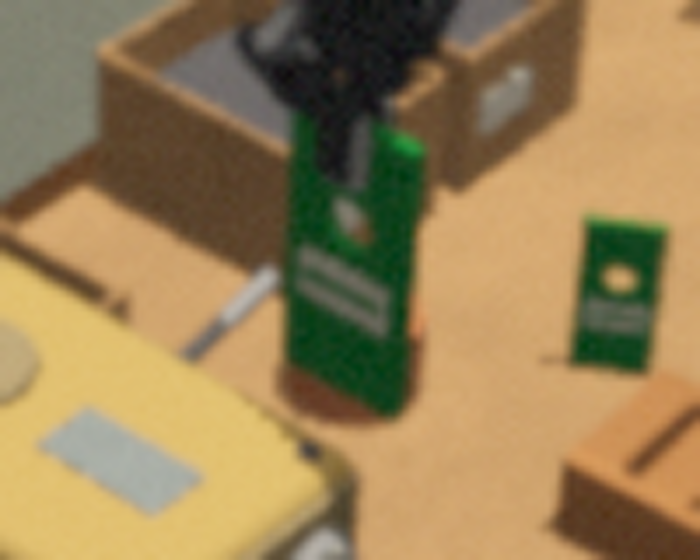

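The hole at crop (350,218) and the peg end at (272,272) agree with projection to within a pixel. I'm inserting.

Request:
{"fn": "step_arm", "kwargs": {"targets": [{"dp": [0, 0.08, 0], "angular": [0, 0, 0], "fingers": 1}, {"dp": [0, 0.15, 0.002], "angular": [0, 0, 0], "fingers": 1}, {"dp": [0, 0.2, 0.005], "angular": [0, 0, 0], "fingers": 1}, {"dp": [0, 0.23, 0.007], "angular": [0, 0, 0], "fingers": 1}, {"dp": [0, 0.26, 0.01], "angular": [0, 0, 0], "fingers": 1}, {"dp": [0, 0.29, 0.012], "angular": [0, 0, 0], "fingers": 1}, {"dp": [0, 0.32, 0.015], "angular": [0, 0, 0], "fingers": 1}, {"dp": [0, 0.32, 0.015], "angular": [0, 0, 0], "fingers": 1}]}}

```text
time: 30.8
tool_pos: [610.1, -65.8, 282.9]
tcp_rot: [180.0, -0.0, 179.3]
ft_force: [1.0, 0.2, -0.5]
finger_gap: 7.4
grip_force: 34.9
```

```bash
python3 - <<'E'
from h import *
s=sense(); print(np.round(s['ft_force'],1),np.round(s['wrist_torque'],2)); plan([609,-48,280],179.3)
S=snapshot('side'); print([(x['at'],x['conf']) for x in pinpoint('side','green_hole')][:3])
P=np.array(s['tool_pos']); h=proj('side',[P+[-2,0,-20]])[0]; print(h)
x,y=int(h[0])-50,int(h[1])-30
cv2.imwrite('pics/h2.png',cv2.resize(S[y:y+80,x:x+100],None,fx=7,fy=7,interpolation=cv2.INTER_CUBIC))
E
```

```text
[ 1.   0.2 -0.5] [0.01 0.02 0.04]
t 30.8 pos [610.1 -65.8 282.9] rpy [180.   -0.  179.3] q [ -11.    9.   79.    0.   93. -100.]
dp [0.0064 0.0889 0.0145] ang [ 0.     -0.     -0.0001]
[([325.9, 153.4], 0.59), ([396.0, 189.0], 0.59), ([412.3, 155.6], 0.58)]
[327.3978253  150.34774033]
```

View pics/h2.png

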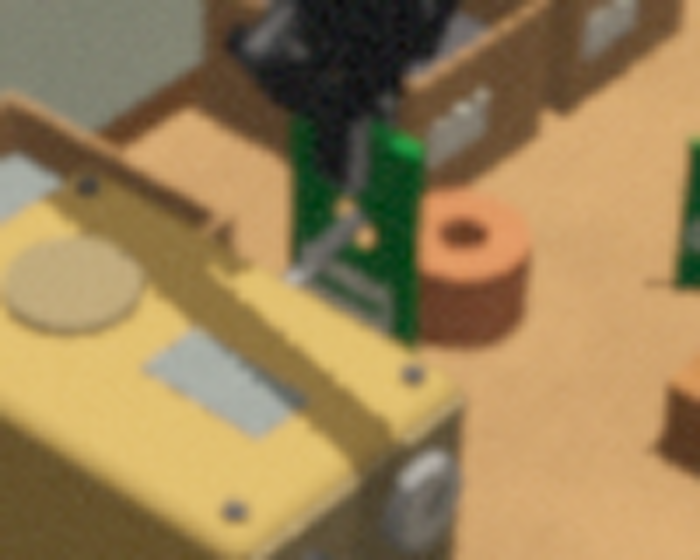

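The peg passes through the hole, with background visible on both sides of it at (345,208) and (366,238), and no force is felt. I'm moving on to mid-peg, lowering and releasing.

Request:
{"fn": "step_arm", "kwargs": {"targets": [{"dp": [0.005, 0.03, 0.005], "angular": [0, 0, 0], "fingers": 1}, {"dp": [0.005, 0.06, 0.01], "angular": [0, 0, 0], "fingers": 1}, {"dp": [0.005, 0.08, 0.015], "angular": [0, 0, 0], "fingers": 1}, {"dp": [0.005, 0.08, 0.025], "angular": [0, 0, 0], "fingers": 1}, {"dp": [0.005, 0.08, 0.035], "angular": [0, 0, 0], "fingers": 1}, {"dp": [0.005, 0.08, 0.045], "angular": [0, 0, 0], "fingers": 1}, {"dp": [0.005, 0.08, 0.045], "angular": [0, 0, 0], "fingers": 1}, {"dp": [0.005, 0.08, 0.045], "angular": [0, 0, 0], "fingers": 1}]}}

```text
time: 31.9
tool_pos: [609.3, -50.2, 273.9]
tcp_rot: [180.0, -0.0, 179.3]
ft_force: [-0.1, -0.2, -1.7]
finger_gap: 7.4
grip_force: 35.1
```

```bash
python3 - <<'E'
from h import *
s=sense(); print(np.round(s['ft_force'],1),np.round(s['wrist_torque'],2)); plan([609,-48,280],179.3)
E
```

```text
[-0.1 -0.2 -1.7] [-0.04 -0.03 -0.02]
t 31.9 pos [609.3 -50.2 273.9] rpy [180.   -0.  179.3] q [-10.   8.  80.   0.  92. -99.]
dp [ 0.0014  0.0112 -0.0303] ang [ 0.     -0.     -0.0003]
```

Request:
{"fn": "step_arm", "kwargs": {"targets": [{"dp": [0, 0, 0.005], "angular": [0, 0, 0], "fingers": 1}, {"dp": [0, 0, 0.01], "angular": [0, 0, 0], "fingers": 1}, {"dp": [0, 0, 0.01], "angular": [0, 0, 0], "fingers": 1}, {"dp": [0, 0, 0.01], "angular": [0, 0, 0], "fingers": 0.95}, {"dp": [0, 0, 0.01], "angular": [0, 0, 0], "fingers": 0.88}, {"dp": [0, 0, 0.01], "angular": [0, 0, 0], "fingers": 0.8}, {"dp": [0, 0, 0.01], "angular": [0, 0, 0], "fingers": 0.75}, {"dp": [0, 0, 0.01], "angular": [0, 0, 0], "fingers": 0.75}], "newtons": 20}}

```text
time: 32.9
tool_pos: [609.2, -50.1, 271.8]
tcp_rot: [180.0, -0.0, 179.3]
ft_force: [0.5, -0.8, 0.7]
finger_gap: 21.2
grip_force: 0.0
```

Request:
{"fn": "step_arm", "kwargs": {"targets": [{"dp": [0, 0, -0.03], "angular": [0, 0, 0], "fingers": 0.75}, {"dp": [0, 0, -0.08], "angular": [0, 0, 0], "fingers": 0.75}, {"dp": [0, 0, -0.15], "angular": [0, 0, 0], "fingers": 0.75}, {"dp": [0, 0, -0.25], "angular": [0, 0, 0], "fingers": 0.75}, {"dp": [0, 0, -0.4], "angular": [0, 0, 0], "fingers": 0.75}, {"dp": [0, -0.3, -0.55], "angular": [0, 0, 0], "fingers": 0.75}, {"dp": [0, -0.7, -0.6], "angular": [0, 0, 0], "fingers": 0.75}, {"dp": [0, -1, -0.6], "angular": [0, 0, 0], "fingers": 0.75}]}}

```text
time: 33.9
tool_pos: [607.3, -232.0, 394.5]
tcp_rot: [-179.9, 0.2, 179.3]
ft_force: [1.0, -0.4, -0.8]
finger_gap: 21.0
grip_force: 0.0
```

```bash
python3 - <<'E'
from h import *
np.set_printoptions(precision=1,suppress=True)
S=snapshot('side');T=snapshot('top'); plan([600,-250,380],179)
for n in('side','top'): print(n,[(x['at'],x['conf']) for x in pinpoint(n,'green_hole')][:4],proj(n,[[607,-47,251]]))
c=lambda I,x,y,w=80,h=60:cv2.resize(I[y:y+h,x:x+w],(400,300),interpolation=cv2.INTER_CUBIC)
cv2.imwrite('pics/f1.png',np.vstack([np.hstack([c(S,290,125),c(T,290,150)]),np.hstack([c(S,270,245),c(T,215,205)])]))
E
```

```text
t 34.0 pos [ 605.8 -236.8  392.2] rpy [-179.9    0.   178.9] q [ -26.   15.   60.   -0.  105. -115.]
dp [ 0.  -0.1  0.1] ang [-0.  0. -0.]
side [([321.6, 155.0], 0.92), ([417.3, 157.4], 0.73), ([378.8, 148.8], 0.53)] [[323.2 156.9]]
top [([334.7, 180.0], 0.61), ([323.4, 177.4], 0.61), ([444.8, 170.3], 0.48)] [[333.1 177.9]]
```

View pics/f1.png

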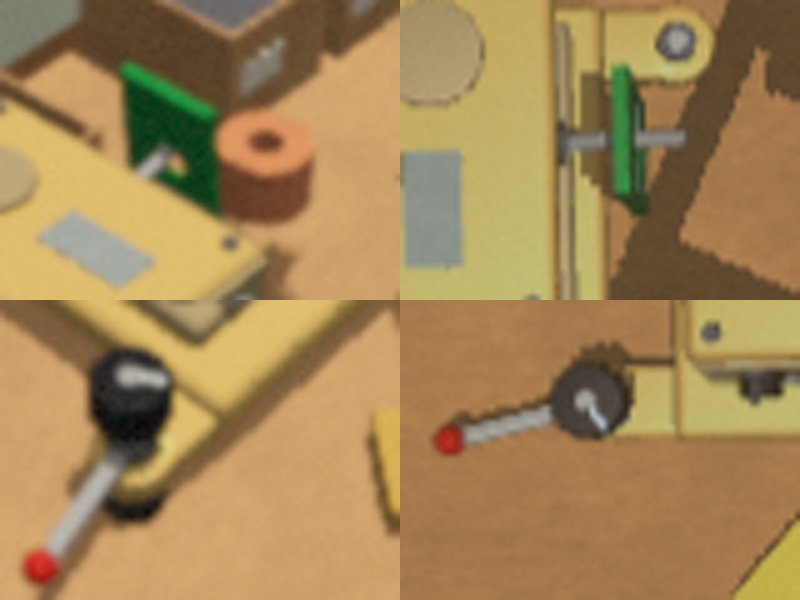

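The tag hangs mid-peg, upright (crop (620,130)), and the knob and lever are unchanged. I'll let it settle for a second, then hand in.

Request:
{"fn": "step_arm", "kwargs": {"targets": [{"dp": [0, 0, 0], "angular": [0, 0, 0], "fingers": 0.75}, {"dp": [0, 0, 0], "angular": [0, 0, 0], "fingers": 0.75}, {"dp": [0, 0, 0], "angular": [0, 0, 0], "fingers": 0.75}, {"dp": [0, 0, 0], "angular": [0, 0, 0], "fingers": 0.75}, {"dp": [0, 0, 0], "angular": [0, 0, 0], "fingers": 0.75}, {"dp": [0, 0, 0], "angular": [0, 0, 0], "fingers": 0.75}, {"dp": [0, 0, 0], "angular": [0, 0, 0], "fingers": 0.75}, {"dp": [0, 0, 0], "angular": [0, 0, 0], "fingers": 0.75}]}}

```text
time: 35.1
tool_pos: [606.9, -230.4, 391.2]
tcp_rot: [180.0, -0.0, 179.3]
ft_force: [-0.1, -0.6, -0.4]
finger_gap: 21.4
grip_force: 0.0
```

```bash
python3 -c "
from h import *
print(hand_in())"
```

```text
the job is handed in; nothing more can be done
None
```

I handed the job in at about 35 s, with no verdict returned: the knob is turned 255° clockwise and its corner felt firm when pressed, the lock lever is at its stop, and the green tag hangs upright mid-peg.

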